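Set the round counter back one notch

TASK

The go club's round counter, the round peg wheel with a ratchet pawl, has been clicked one round too far. Gently, with the fingertips, push the ball-topped lever to lift the pawl and leave it standing open, push the wheel back by one notch (one peg spacing, the way the pawl was blocking), then tip the pawl down again so that it drops fully into the new gap. Only push: nothing is to be pinched, picked up or carried, and the stones, cup, clock and other things around stay where they are.

Things in the scene. Friction and masses are not known exactly. Their poses are not given: they have to be found in the camera images.
- counter: the round counter's wooden base, fixed to the table: 220 (its x, -105 to 115 mm) x 230 (its y, -105 to 125 mm) x 12 mm high; turned by -0.3 to 0.45 rad. Origin on the table, on the wheel's upright axis; z up. It carries the peg wheel and, at its +x side, the pawl
- wheel_top (a point): centre of the wheel's top face. The wheel is a light wooden disc with inlaid dots, 196 mm across, top 40 mm above the table. 8 upright steel pegs, 12 mm thick and rising 26 mm above the disc (66 mm above the table), stand every 45 degrees on a circle of 85 mm radius, 53 mm free between neighbours. A 36 mm wide, 6 mm high boss is at the centre
- wheel (a joint): turn of the wheel, rad; starts at 0.02 to 0.25. Negative = backward, anticlockwise from above: at the nose the pegs move to the base's +y. At 0 peg_a touches the nose. One notch is 0.785. The lowered pawl blocks backward turning. Light friction (about 1 N at a peg): stays where left. In the gap one notch back it reads about -0.80 (next peg touches the nose) to -0.44
- peg_a (a point): centre of the top of the peg that stands at the nose at the start; it turns with the wheel. At joint 0 it is at x = 85, y = 0 mm of the base's frame
- pawl_pivot (a point): the pawl's pivot, axis along the base's x: at x = 85, y = 95, z = 85 mm of the base's frame, between two steel cheeks (95 mm high, 36 mm wide over both)
- pawl (a joint): lift of the pawl, rad: 0 = fully down in the gap, 1.1 = fully open, against its stop. Its weight tips it: pushed past about 0.85 it falls open by itself and stays there; pushed back below about 0.7 it falls down by itself. About 0.2 means that the nose lies on top of a peg
- pawl_knob (a point): centre of the steel ball, 28 mm across, on the pawl's lever (8 mm rod), 60 mm from the pivot. Pawl down: x = 85, y = 65, z = 137 mm of the base's frame. Pushing it level towards the base's +y, over the pivot, lifts the pawl; fully open it is at y = 128, z = 135 mm. Pushing it back towards -y lowers the pawl. Under 3 N is needed
- pawl_nose (a point): middle of the free end of the pawl's straight arm (aluminium bar 12 mm wide, 10 mm thick, 93 mm long from the pivot). Pawl down: x = 85, y = 9, z = 50 mm of the base's frame, the arm sloping down to it from the pivot. Fully open: y = 25, z = 146 mm. Arm and lever form a V of 82 degrees, open upward
- stone_white: a loose white go stone, 22 mm across, 8 mm thick, lying beside the counter; origin under its centre (leave alone)
- stone_black: a loose black go stone, 22 mm across, 8 mm thick, lying beside the counter near the pawl post; origin under its centre (leave alone)
- fan: a closed folding fan lying flat, 200 x 18 x 18 mm, along its own x; origin under its centre (leave alone)
- teacup: a teacup, 70 mm across, 70 mm high; origin under its centre (leave alone)
- saucer: a low round wooden saucer, 100 mm across, 14 mm high; origin under its centre (leave alone)
- bowl: a closed wooden go bowl, 116 mm across, 92 mm high; origin under its centre (leave alone)
- water_bottle: a water bottle, 64 mm across, 190 mm high; origin under its centre (leave alone)
- clock: a game clock, 55 x 190 x 115 mm high; origin under its centre (leave alone)

How it is judged (in metres and radians):
On the way, in this order (a step that is already met when the one before it is completed fails the run):
1. the pawl is lifted open (past 0.9 rad) and stays, the wheel not yet turned back (value of joint pawl above 0.9 rad and value of joint wheel above -0.12 rad), for 0.2 s.
2. with the pawl open, the wheel is pushed back by one notch (value of joint pawl above 0.9 rad and value of joint wheel between -0.85 and -0.44 rad), for 0.2 s.
At the end, for the whole second after the job is handed in: the pawl is fully down again (below 0.07 rad) in the gap one notch back: wheel at rest between -0.85 and -0.44 rad (value of joint pawl below 0.07 rad and value of joint wheel between -0.85 and -0.44 rad and velocity of joint wheel between -0.05 and 0.05 rad/s); the robot touches nothing.
It fails at once if a thing around the counter is moved by more than 30 mm, tipped or picked up (distance of any of stone_white, stone_black, fan, teacup, saucer, bowl, water_bottle, clock from where it was at the start of the episode above 0.03 m or angle between any of teacup, water_bottle, clock's own z axis and vertical above 0.5 rad).
It fails at once if the pawl or the wheel is pinched or pushed harder than 30 N (contact force between the fingers and pawl above 30 N or contact force between the fingers and wheel above 30 N).
It also fails if it takes over 64 s, if anything falls off the work surface, if the arm or the gripper's body presses on something with over 40 N, if the wrist force passes 120 N, or if a joint passes its speed limit or range.

ROBOT

A 7-joint arm with a two-finger parallel gripper is mounted at the origin on the work surface. World frame = base frame: x ahead of the robot, y to its left, z up, the work surface at z = 0. Lengths are in m, angles in degrees, forces in N, time in s.
With the tool pointing down it reaches from about 0.35 to 0.9 m from the base axis. Payload 7.2 kg.
Tool frame: the origin (TCP) lies at the very end of the fingers, on their centre line; the grasp point (between the pads) lies 19 mm behind it; x points along the fingers, y is the direction in which the jaws open and shut, and the axes are right-handed (so a half turn about x gives the same grasp; the last joint's range is limited). The gripper opens to 85 mm and grips with 20 to 120 N. Pads are 22 mm wide; open, the fingers measure 114 mm over their backs; the gripper's body (76 mm by 85 mm) begins 54 mm behind the grasp point. The pads swing forward as they close: fully open they stand 13 mm farther back than shut.
Start: joints at [-67.506, 23.554, -0.728, 91.456, 0.321, 64.991, -4.71], TCP at [0.278, 0.56, 0.231] pointing down, gripper open.
Joint ranges: [-169.25, 169.25], [-16.82, 113.86], [-84.01, 82.57], [7.8, 145.47], [-59.2, 239.2], [7.22, 106.19], [-163.78, 163.78]. Speed limits (degrees/s): [136.94, 136.94, 172.46, 172.46, 180, 180, 180].

INTERFACE

Orientations are given as a 3x3 rotation matrix whose columns are the frame's x, y, z axes.
In Python, from plant import bot gives the robot as it stands.
- The arm moves only by the tool move_arm, never from a script. Its argument "commands" is a list of rows, each an object of numbers: "ax", "ay", "az": the turn, a rotation vector about the tool's x, y, z in rad; "tx", "ty", "tz": the shift along the tool's x, y, z in cm; "fingers": the opening, from 0 (shut) to 1 (fully open). A call has 1 to 12 rows; each row shifts and turns the pose as measured when the row begins, along the tool's axes as they then stand; what a row does not reach is not made up. A row lasts 1/8 s, in which the tool goes at most 62.5 mm and 10.7 degrees, less where a joint would pass 70% of its speed; a pose out of reach is approached as far as the arm can. A call is refused whole if a number of a shift passes 6.25 or a number of a turn 0.188, either way. A call with a gripper value outside its range is refused whole. The fingers move at their own pace and stop on an object; "grip_force" is the grip in N (left out, the last holds). Time passes only in rows, so rows that do not move let the fingers close. It gives the time, the measured TCP pose, the force and the opening at its end, in the units of the state.
- bot.state(): the state, without advancing time (a new reading comes with each control period).
- bot.camera(name): name is "scene" or "side" or "wrist"; returns a dict with "pixels" (480x640x3 uint8, blue, green, red), "range_z" (480x640 float32, m along the optical axis (not along the pixel's ray), 0 where there is no reading), "fx", "fy", "cx", "cy" (pixels), "T" (4x4, takes a point from camera to world coordinates); the wrist camera has in their place "hand_eye" (4x4, takes a point from camera to tool coordinates, whose origin is the TCP and whose axes are the tool frame's). Camera axes: x right, y up, looking along -z (the intrinsics and any distortion apply to the point x, -y, -z); pixel columns grow to the right and rows downward; lengths in m; the calibration is good to about 2 mm. A picture is of the moment at which its call begins: read the wrist's pose just before it.
- bot.close_job(): hands the job in, once; it reports no verdict.
The state is a dict: "time": time; "joints": joint angles; "joint_vel": joint speeds; "tau": joint torques, N m; "tcp_pos": TCP position; "tcp_rot": TCP orientation; "contact_force": force on the tool from outside, world axes, zero at the start; "torque": the same for the moment, N m; "width": opening from 0.0 (shut) to 1.0 (fully open).
Only numpy, scipy, OpenCV 4.12 (cv2) and the standard library are available. Lean on these libraries where they do the work, as an engineer would, in place of code of your own. Each camera call takes 0.05 s, during which the arm holds its last target.

## Working session

There is one attempt and no reset: what is moved stays moved. The work goes in short steps, Python scripts to look and compute and a tool call to move; the robot and the scene stay as the last step left them, time stands still between calls to the robot, and variables do not carry over. Pictures are saved under pics/ and viewed, and the job is handed in when it is done.

Besides the shell and the picture viewer there is one more tool, called after "Call:" by a JSON object that holds its "name" and its "arguments". move_arm: Moves the arm, as the interface text tells. Its arguments: {"type":"object","properties":{"commands":{"type":"array"},"grip_force":{"type":"number"}},"required":["commands"]}

```bash
mkdir -p pics; ls
python3 - <<'E'
from plant import bot
import cv2,numpy as np
s=bot.state();print(s)
for n in ["scene","side","wrist"]:
    c=bot.camera(n);cv2.imwrite(f"pics/{n}0.png",c["pixels"])
    print(n,c["fx"],c["fy"],c["cx"],c["cy"],np.round(c.get("T",c.get("hand_eye")),4).tolist(),[k for k in c])
    np.savez(f"{n}0.npz",**{k:v for k,v in c.items()})
E
```

```text
pics
{'time': 0.0, 'joints': array([-67.50376897,  23.60006403,  -0.72930625,  91.50596574,
         0.32007323,  64.99086037,  -4.70803546]), 'joint_vel': array([-0.00793036, -0.01634146, -0.04846852, -0.04795352, -0.0195136 ,
        0.04868887, -0.03006899]), 'tau': array([ 1.14540693e-03, -6.00625062e+01,  6.83694016e-01, -2.99401993e+01,
        1.41742767e-02,  1.05571572e-02, -9.59591404e-06]), 'tcp_pos': array([0.27772984, 0.55932447, 0.23043878]), 'tcp_rot': array([[-6.46395364e-04,  4.44637053e-01,  8.95710597e-01],
       [-1.52427185e-03,  8.95709305e-01, -4.44637512e-01],
       [-9.99998629e-01, -1.65271808e-03,  9.87654026e-05]]), 'contact_force': array([-0.30208543,  1.27003881, -0.25573701]), 'torque': array([-0.01942527,  0.06788407, -0.01644799]), 'width': 0.9985820422243727}
scene 435.1183217995136 435.1183217995136 322.3880026036187 244.11603202623954 [[0.7629, -0.4898, 0.422, 0.9325], [0.6465, 0.573, -0.5037, -0.3448], [0.0049, 0.6571, 0.7538, 0.761], [0.0, 0.0, 0.0, 1.0]] ['pixels', 'range_z', 'fx', 'fy', 'cx', 'cy', 'T']
side 530.8874918299687 530.8874918299687 323.85502145544405 240.99240934882584 [[0.8317, 0.2716, -0.4842, 0.0113], [-0.5551, 0.4234, -0.716, -0.6926], [0.0106, 0.8643, 0.5029, 0.6794], [0.0, 0.0, 0.0, 1.0]] ['pixels', 'range_z', 'fx', 'fy', 'cx', 'cy', 'T']
wrist 330.36938021125195 330.36938021125195 319.4456029800642 242.23998548951187 [[0.0003, 0.2612, -0.9653, -0.1432], [1.0, 0.0019, 0.0009, -0.0004], [0.0021, -0.9653, -0.2612, -0.0665], [0.0, 0.0, 0.0, 1.0]] ['pixels', 'range_z', 'fx', 'fy', 'cx', 'cy', 'hand_eye']
```

View pics/scene0.png

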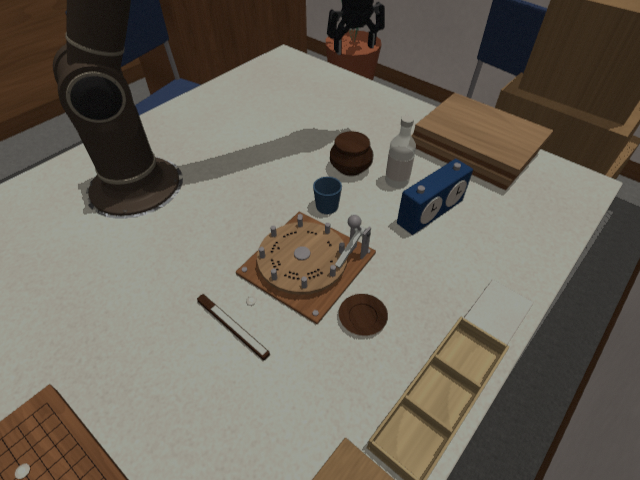

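View pics/side0.png

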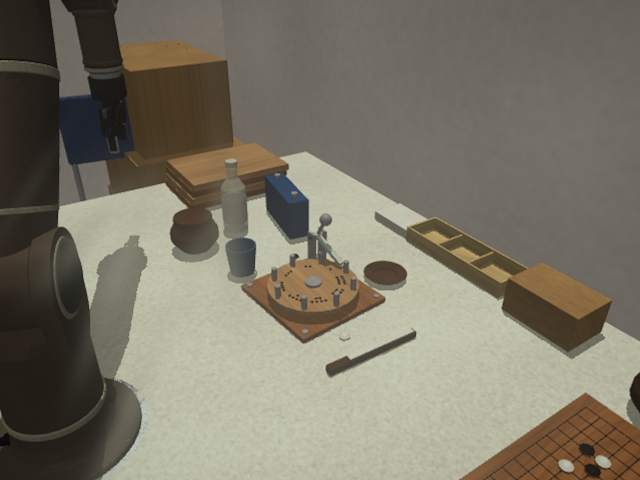

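View pics/wrist0.png

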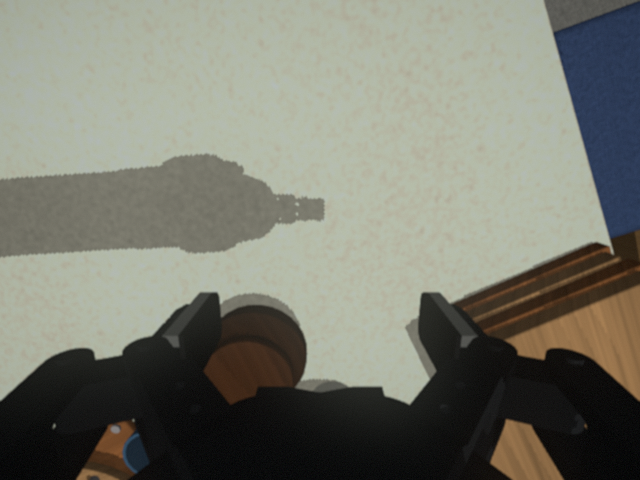

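```bash
cat > h.py <<'E'
import numpy as np,cv2
def load(n):
    return dict(np.load(n+".npz"))
def ray(c,u,v,T=None):
    T=c["T"] if T is None else T
    d=np.array([(u-c["cx"])/c["fx"],-(v-c["cy"])/c["fy"],-1.0])
    return T[:3,3],T[:3,:3]@d
def onplane(c,u,v,z,T=None):
    o,d=ray(c,u,v,T);return o+d*(z-o[2])/d[2]
def proj(c,p,T=None):
    T=c["T"] if T is None else T
    q=T[:3,:3].T@(np.asarray(p,float)-T[:3,3]);return np.array([c["cx"]+c["fx"]*q[0]/-q[2],c["cy"]+c["fy"]*q[1]/q[2]])
def tri(c1,p1,c2,p2,T1=None,T2=None):
    o1,d1=ray(c1,*p1,T1);o2,d2=ray(c2,*p2,T2)
    t=np.linalg.lstsq(np.c_[d1,-d2],o2-o1,rcond=None)[0]
    a=o1+d1*t[0];b=o2+d2*t[1];return (a+b)/2,np.linalg.norm(a-b)
def crop(c,x0,y0,x1,y1,k,name):
    cv2.imwrite(name,cv2.resize(c["pixels"][y0:y1,x0:x1],None,fx=k,fy=k,interpolation=cv2.INTER_CUBIC))
E
python3 - <<'E'
from h import *
s=load("scene0");d=load("side0")
crop(s,225,195,395,325,4.5,"pics/sc.png");crop(d,230,195,420,345,4,"pics/sd.png")
print((s["range_z"]>0).mean(),(d["range_z"]>0).mean())
E
```

```text
0.995966796875 0.9958658854166667
```

View pics/sc.png

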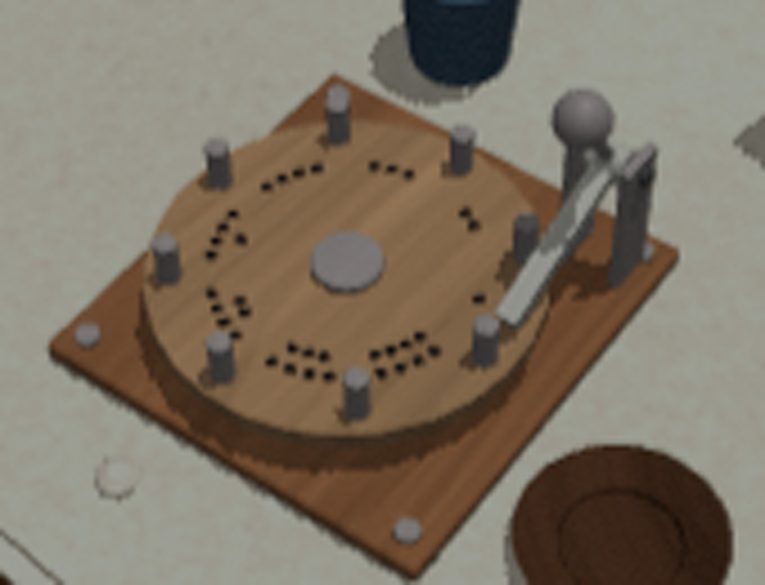

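View pics/sd.png

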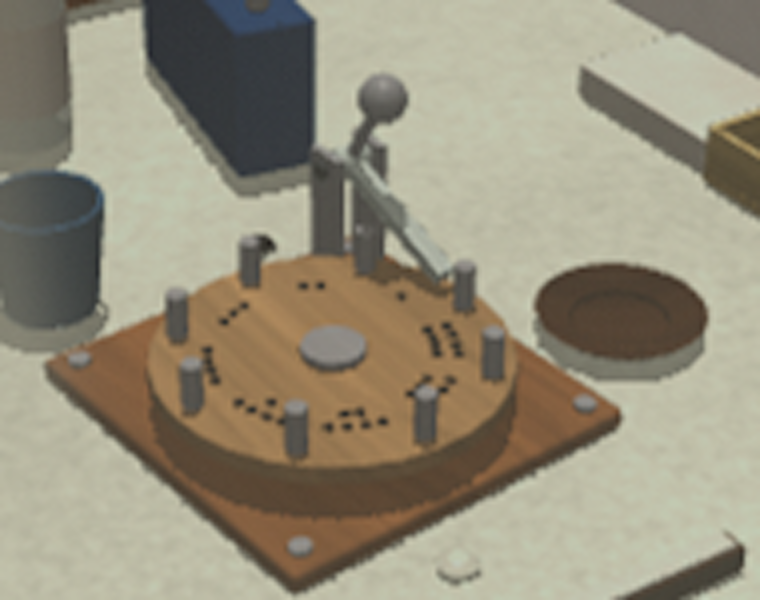

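Run:
```python
from h import *
s=load("scene0");d=load("side0")
S=lambda u,v:(225+u/4.5-.5,195+v/4.5-.5); D=lambda u,v:(230+u/4-.5,195+v/4-.5)
np.set_printoptions(precision=4,suppress=True)
cs=[onplane(s,*S(*p),.012) for p in [(678,255),(412,575),(52,345),(335,75)]]  # ++ +- -- -+
for p in cs: print(p)
print("side",onplane(d,*D(620,412),.012),onplane(d,*D(295,583),.012),onplane(d,*D(46,365),.012))
obj=np.array([[.115,.125],[.115,-.105],[-.105,-.105],[-.105,.125]]);W=np.array(cs)[:,:2]
a=obj-obj.mean(0);b=W-W.mean(0)
th=np.arctan2((a[:,0]*b[:,1]-a[:,1]*b[:,0]).sum(),(a*b).sum());R=np.array([[np.cos(th),-np.sin(th)],[np.sin(th),np.cos(th)]])
o=W.mean(0)-R@obj.mean(0);print("th",th,"o",o,"res",W-(obj@R.T+o))
k,e=tri(s,S(582,118),d,D(382,98));print("knob",k,e,"pred",R@[.085,.065]+o)
# pegs tops
ps=[(338,98),(462,133),(525,222),(486,326),(357,378),(219,342),(165,244),(218,150)]
pd=[(252,241),(367,230),(465,268),(494,334),(427,395),(296,408),(191,366),(177,295)]
P=np.array([onplane(s,*S(*p),.066)[:2] for p in ps]);print(P.mean(0))
L=(P-o)@R;print(np.degrees(np.arctan2(L[:,1],L[:,0])),np.hypot(*L.T))
P=np.array([onplane(d,*D(*p),.066)[:2] for p in pd]);print("side",P.mean(0))
L=(P-o)@R;print(np.degrees(np.arctan2(L[:,1],L[:,0])),np.hypot(*L.T))
print("boss",onplane(s,*S(348,262),.046),onplane(d,*D(333,347),.046))
for i,j in [((486,326),(465,268)),((525,222),(367,230))]: print(tri(s,S(*i),d,D(*j)))
for n,p in [("cup",S(461,80)),("saucer",S(622,560)),("stoneW",S(115,478))]: print(n,onplane(s,*p,0))
# depth cloud map for heights around
v,u=np.mgrid[0:480,0:640]
for nm,c in(("s",s),("d",d)):
    z=c["range_z"];pc=np.stack([(u-c["cx"])/c["fx"]*z,-(v-c["cy"])/c["fy"]*z,-z],-1)@c["T"][:3,:3].T+c["T"][:3,3]
    np.save("pc_"+nm,pc)
    for n,px in [("cup",(327,196)),("bottle",(400,160)),("clock",(435,197)),("bowl",(351,150))] if nm=="s" else [("cup",(241,258)),("bottle",(234,200)),("clock",(285,205)),("bowl",(194,230))]:
        x,y=px;blk=pc[y-3:y+4,x-3:x+4].reshape(-1,3);print(nm,n,np.median(blk,0))
```

```text
[0.6172 0.2169 0.012 ]
[ 0.636  -0.0086  0.012 ]
[ 0.4214 -0.0249  0.012 ]
[0.4005 0.2    0.012 ]
side [ 0.6299 -0.0097  0.012 ] [ 0.4139 -0.0318  0.012 ] [0.3945 0.1938 0.012 ]
th 0.08256960042589222 o [0.5146 0.0855] res [[-0.0017 -0.0026]
 [-0.0019  0.0011]
 [ 0.0027  0.0029]
 [ 0.0009 -0.0014]]
knob [0.5904 0.1608 0.1356] 0.0009683330973403044 pred [0.594  0.1573]
[0.5136 0.0867]
[ 130.0323   86.0647   41.2781   -4.2929  -49.4609  -95.3903 -140.4445
  175.3337] [0.0904 0.0858 0.0843 0.084  0.0834 0.0839 0.0846 0.0841]
side [0.5092 0.0827]
[  88.1152   41.5262   -7.2448  -54.1802  -98.3879 -141.1934  177.4429
  133.9313] [0.0825 0.0802 0.0783 0.0827 0.0881 0.0901 0.0908 0.0866]
boss [0.5145 0.0858 0.046 ] [0.5083 0.0821 0.046 ]
(array([0.597 , 0.0882, 0.0618]), np.float64(0.0010517174938035772))
(array([0.5723, 0.1473, 0.0637]), np.float64(0.0008838858604905433))
cup [0.4474 0.251  0.    ]
saucer [0.6979 0.0638 0.    ]
stoneW [ 0.4931 -0.0534  0.    ]
s cup [0.4534 0.242  0.0612]
s bottle [0.5266 0.4329 0.0939]
s clock [0.6616 0.3699 0.0951]
s bowl [0.4064 0.3929 0.089 ]
d cup [0.4184 0.2358 0.0528]
d bottle [0.4974 0.4325 0.0936]
d clock [0.5986 0.3496 0.0867]
d bowl [0.3685 0.3799 0.0711]
```

Call:
{"name": "move_arm", "arguments": {"commands": [{"tx":-0.4,"ty":-3.2,"tz":5.0,"fingers":0},{"tx":-0.4,"ty":-3.2,"tz":5.0,"fingers":0},{"tx":-0.4,"ty":-3.2,"tz":5.0,"fingers":0},{"tx":-0.4,"ty":-3.2,"tz":5.0,"fingers":0},{"tx":-0.4,"ty":-3.2,"tz":5.0,"fingers":0},{"ty":-3.2,"tz":5.0,"fingers":0},{"ty":-3.2,"tz":5.0,"fingers":0},{"ty":-3.2,"tz":5.0,"fingers":0},{"ty":-3.2,"tz":5.0,"fingers":0}]}}

```text
$.commands[0]: bad value
```

Call:
{"name": "move_arm", "arguments": {"commands": [{"ax":0.17},{"ax":0.17},{"ax":0.17},{"ax":0.17},{"ax":0.17},{"ax":0.17}]}}

```text
$.commands[0]: bad value
```

Call:
{"name": "move_arm", "arguments": {"commands": [{"ax":0,"ay":0,"az":0,"tx":-0.4,"ty":-3.2,"tz":5.0,"fingers":0},{"ax":0,"ay":0,"az":0,"tx":-0.4,"ty":-3.2,"tz":5.0,"fingers":0},{"ax":0,"ay":0,"az":0,"tx":-0.4,"ty":-3.2,"tz":5.0,"fingers":0},{"ax":0,"ay":0,"az":0,"tx":-0.4,"ty":-3.2,"tz":5.0,"fingers":0},{"ax":0,"ay":0,"az":0,"tx":-0.4,"ty":-3.2,"tz":5.0,"fingers":0},{"ax":0,"ay":0,"az":0,"tx":0,"ty":-3.2,"tz":5.0,"fingers":0},{"ax":0,"ay":0,"az":0,"tx":0,"ty":-3.2,"tz":5.0,"fingers":0},{"ax":0,"ay":0,"az":0,"tx":0,"ty":-3.2,"tz":5.0,"fingers":0}]}}

```text
time: 1.15
tcp_pos: [0.5267, 0.1453, 0.2493]
tcp_rot: [[-0.002, 0.435, 0.9], [-0.001, 0.9, -0.435], [-1.0, -0.002, -0.002]]
contact_force: [1.0, 0.8, 0.3]
width: 0.001
```

Call:
{"name": "move_arm", "arguments": {"commands": [{"ax":0.17,"ay":0,"az":0,"tx":0,"ty":0,"tz":0,"fingers":0},{"ax":0.17,"ay":0,"az":0,"tx":0,"ty":0,"tz":0,"fingers":0},{"ax":0.17,"ay":0,"az":0,"tx":0,"ty":0,"tz":0,"fingers":0},{"ax":0.17,"ay":0,"az":0,"tx":0,"ty":0,"tz":0,"fingers":0},{"ax":0.17,"ay":0,"az":0,"tx":0,"ty":0,"tz":0,"fingers":0},{"ax":0.16,"ay":0,"az":0,"tx":0,"ty":0,"tz":0,"fingers":0},{"ax":0,"ay":0,"az":0,"tx":0,"ty":0,"tz":0,"fingers":0}]}}

```text
time: 2.02
tcp_pos: [0.5283, 0.137, 0.2477]
tcp_rot: [[-0.005, 0.998, 0.069], [-0.004, 0.069, -0.998], [-1.0, -0.005, 0.004]]
contact_force: [0.8, -0.8, -0.3]
width: 0.005
```

```bash
cat > snap.py <<'E'
import sys
from plant import bot
from h import *
def snap(names,tag):
    s=bot.state()
    for n in names:
        s=bot.state();c=bot.camera(n)
        if n=="wrist":
            T=np.eye(4);T[:3,:3]=s["tcp_rot"];T[:3,3]=s["tcp_pos"];c["T"]=T@c["hand_eye"]
        np.savez(n+tag+".npz",**c)
        if n=="wrist":cv2.imwrite(f"pics/{n}{tag}.png",c["pixels"])
        if n=="scene":crop(c,225,155,425,325,3.5,f"pics/{n}{tag}.png")
        if n=="side":crop(c,230,145,430,345,3,f"pics/{n}{tag}.png")
    print(s["time"],s["tcp_pos"],s["tcp_rot"].round(3).tolist(),s["joints"].round(1),s["contact_force"])
snap(sys.argv[2:],sys.argv[1])
E
python3 snap.py 1 wrist side
```

```text
2.075 [0.52829216 0.13704042 0.24774436] [[-0.004, 0.997, 0.071], [-0.004, 0.071, -0.997], [-1.0, -0.005, 0.004]] [-37.5  15.5  22.  102.3  -6.2  63.8  -9.3] [0.47699034 0.22982862 0.47087124]
```

View pics/wrist1.png

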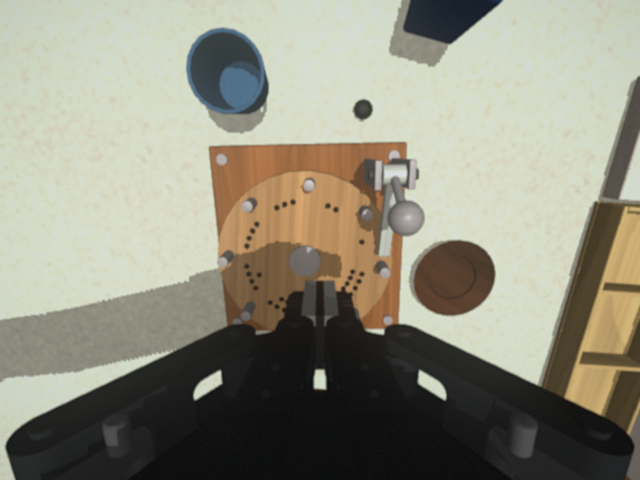

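View pics/side1.png

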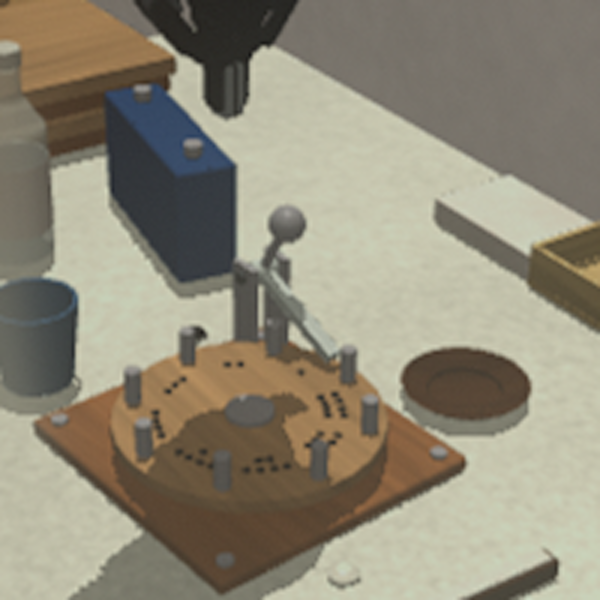

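Run:
```python
from h import *
np.set_printoptions(precision=4,suppress=True)
w=load("wrist1");s=load("scene0");d=load("side0")
S=lambda u,v:(225+u/4.5-.5,195+v/4.5-.5); D=lambda u,v:(230+u/4-.5,195+v/4-.5)
for p in [(209,147),(406,143),(400,328)]: print(onplane(w,*p,.012))
print("boss",onplane(w,304,261,.046))
k=(406.5,217.5)
print("knob",onplane(w,*k,.137),tri(w,k,s,S(582,118)),tri(w,k,d,D(382,98)))
for p in [(309,184),(366,211),(384,270),(249,205),(225,259),(245,313)]: print("peg",onplane(w,*p,.066))
print("tip proj",proj(w,[.5283,.137,.2477]))
print("clock corner",onplane(w,390,50,0.),onplane(w,438,65,0),"stone",onplane(w,363,109,0))
```

```text
[0.4    0.1996 0.012 ]
[0.616  0.2183 0.012 ]
[ 0.6393 -0.0073  0.012 ]
boss [0.5129 0.086  0.046 ]
knob [0.5935 0.1581 0.137 ] (array([0.5925, 0.1584, 0.1397]), np.float64(0.0006978782780243327)) (array([0.5918, 0.1589, 0.1364]), np.float64(0.00403823345416905))
peg [0.5141 0.1719 0.066 ]
peg [0.5721 0.1493 0.066 ]
peg [0.5973 0.0887 0.066 ]
peg [0.456  0.1474 0.066 ]
peg [0.4318 0.0894 0.066 ]
peg [0.4529 0.0291 0.066 ]
tip proj [321.0808 297.7997]
clock corner [0.5892 0.3111 0.    ] [0.6421 0.3002 0.    ] stone [0.5667 0.2513 0.    ]
```

Call:
{"name": "move_arm", "arguments": {"commands": [{"ax":0,"ay":0,"az":0,"tx":0,"ty":3.3,"tz":1.1,"fingers":0},{"ax":0.01,"ay":0,"az":0,"tx":0,"ty":3.3,"tz":1.1,"fingers":0},{"ax":0,"ay":0,"az":0,"tx":0,"ty":0,"tz":0,"fingers":0},{"ax":0,"ay":0,"az":0,"tx":3,"ty":0,"tz":0,"fingers":0},{"ax":0,"ay":0,"az":0,"tx":3,"ty":0,"tz":0,"fingers":0},{"ax":0,"ay":0,"az":0,"tx":1.5,"ty":0,"tz":0,"fingers":0},{"ax":0,"ay":0,"az":0,"tx":0,"ty":0,"tz":0,"fingers":0}]}}

```text
time: 3.0
tcp_pos: [0.5949, 0.1209, 0.1711]
tcp_rot: [[-0.006, 0.997, 0.081], [-0.002, 0.081, -0.997], [-1.0, -0.006, 0.002]]
contact_force: [0.7, -0.5, 0.1]
width: 0.003
```

Call:
{"name": "move_arm", "arguments": {"commands": [{"ax":0,"ay":0,"az":0,"tx":2,"ty":0,"tz":0,"fingers":0},{"ax":0,"ay":0,"az":0,"tx":2,"ty":0,"tz":0,"fingers":0},{"ax":0,"ay":0,"az":0,"tx":0,"ty":0,"tz":0,"fingers":0}]}}

```text
time: 3.38
tcp_pos: [0.5963, 0.1219, 0.1341]
tcp_rot: [[-0.001, 0.996, 0.084], [0.0, 0.084, -0.996], [-1.0, -0.001, -0.0]]
contact_force: [-0.2, 0.2, 1.5]
width: 0.004
```

```bash
python3 snap.py 2 scene side
```

```text
3.425 [0.59707591 0.12198995 0.13515369] [[0.001, 0.997, 0.083], [0.001, 0.083, -0.997], [-1.0, 0.001, -0.001]] [-31.1  28.3  20.6 100.6 -12.1  53.1  -0.6] [-0.14029216 -0.48709635  0.75373977]
```

View pics/scene2.png

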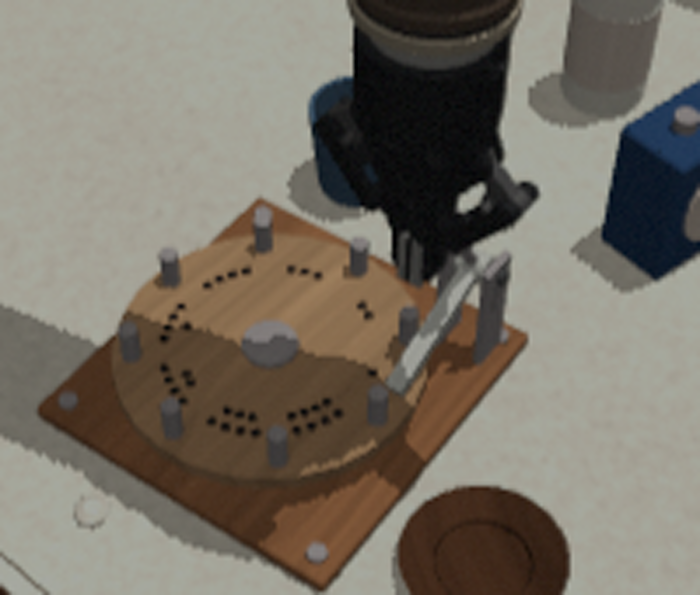

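View pics/side2.png

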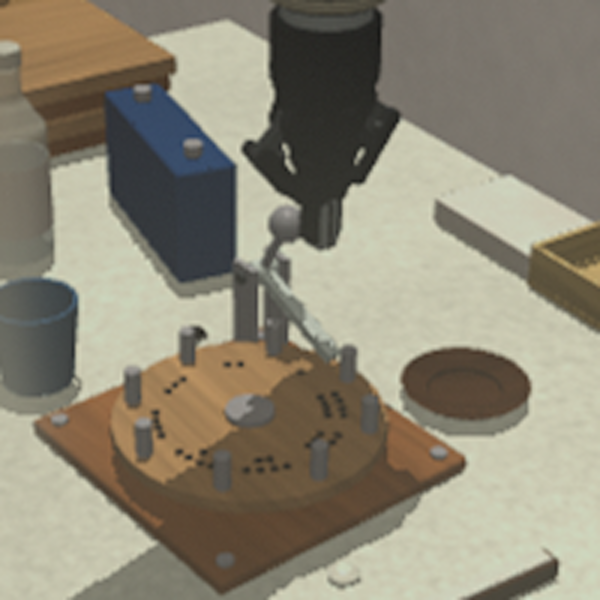

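Call:
{"name": "move_arm", "arguments": {"commands": [{"ax":0,"ay":0,"az":0,"tx":0.5,"ty":-0.1,"tz":0,"fingers":0},{"ax":0,"ay":0,"az":0,"tx":0.1,"ty":-0.1,"tz":-0.6,"fingers":0},{"ax":0,"ay":0,"az":0,"tx":0,"ty":0,"tz":-0.6,"fingers":0},{"ax":0,"ay":0,"az":0,"tx":0,"ty":0,"tz":-0.6,"fingers":0},{"ax":0,"ay":0,"az":0,"tx":0,"ty":0,"tz":-0.6,"fingers":0},{"ax":0,"ay":0,"az":0,"tx":0,"ty":0,"tz":-0.6,"fingers":0},{"ax":0,"ay":0,"az":0,"tx":0,"ty":0,"tz":-0.6,"fingers":0}]}}

```text
time: 4.35
tcp_pos: [0.5938, 0.1596, 0.1323]
tcp_rot: [[0.006, 0.997, 0.083], [0.002, 0.083, -0.997], [-1.0, 0.006, -0.001]]
contact_force: [0.0, -1.0, 0.3]
width: -0.002
```

Call:
{"name": "move_arm", "arguments": {"commands": [{"ax":0,"ay":0,"az":0,"tx":0,"ty":0,"tz":-0.6,"fingers":0},{"ax":0,"ay":0,"az":0,"tx":0,"ty":0,"tz":-0.6,"fingers":0},{"ax":0,"ay":0,"az":0,"tx":0,"ty":0,"tz":-0.6,"fingers":0},{"ax":0,"ay":0,"az":0,"tx":0,"ty":0,"tz":-0.5,"fingers":0},{"ax":0,"ay":0,"az":0,"tx":0,"ty":0,"tz":-0.3,"fingers":0},{"ax":0,"ay":0,"az":0,"tx":0,"ty":0,"tz":0,"fingers":0}]}}

```text
time: 5.1
tcp_pos: [0.5908, 0.1893, 0.1318]
tcp_rot: [[0.005, 0.996, 0.085], [0.002, 0.085, -0.996], [-1.0, 0.005, -0.002]]
contact_force: [0.5, -0.1, -0.2]
width: 0.001
```

```bash
python3 snap.py 3 scene side
```

```text
5.15 [0.59084793 0.18901589 0.13181931] [[0.005, 0.996, 0.084], [0.002, 0.084, -0.996], [-1.0, 0.005, -0.002]] [-36.6  29.4  20.   99.4 -12.2  53.1  -6.8] [0.175539   0.09834384 0.06787942]
```

View pics/side3.png

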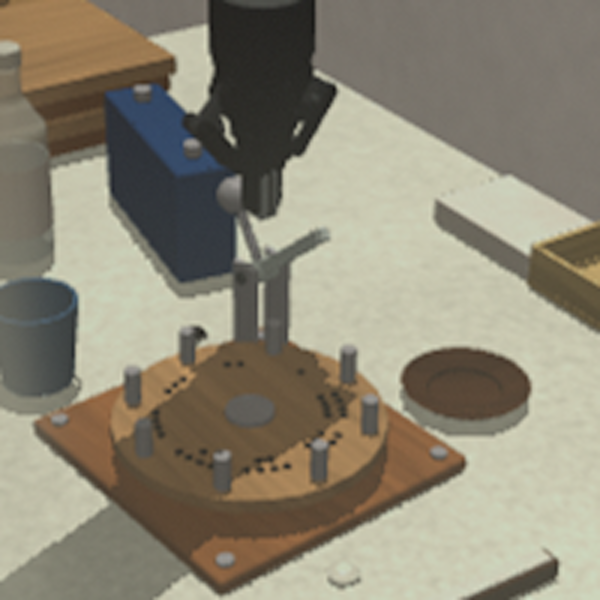

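View pics/scene3.png

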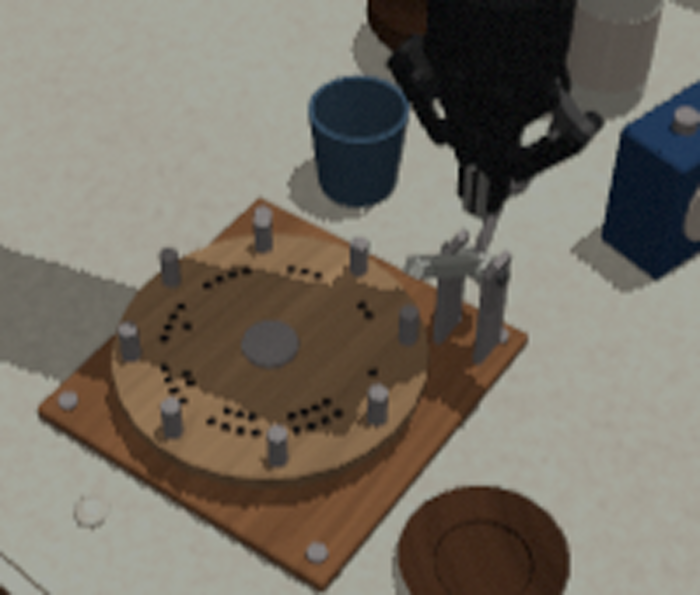

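Call:
{"name": "move_arm", "arguments": {"commands": [{"ax":0,"ay":0,"az":0,"tx":-3.5,"ty":0,"tz":0.2,"fingers":0},{"ax":0,"ay":0,"az":0,"tx":-4,"ty":0,"tz":0,"fingers":0},{"ax":0,"ay":0,"az":0,"tx":0,"ty":-4,"tz":1.5,"fingers":0},{"ax":0,"ay":0,"az":0,"tx":0,"ty":-4,"tz":1.5,"fingers":0},{"ax":0,"ay":0,"az":0,"tx":0,"ty":-4,"tz":1.6,"fingers":0},{"ax":0,"ay":0,"az":0,"tx":0,"ty":-4,"tz":1.6,"fingers":0},{"ax":0,"ay":0,"az":0,"tx":0,"ty":0,"tz":0,"fingers":0}]}}

```text
time: 6.08
tcp_pos: [0.4324, 0.107, 0.208]
tcp_rot: [[0.006, 0.997, 0.081], [0.002, 0.081, -0.997], [-1.0, 0.006, -0.002]]
contact_force: [0.5, -0.7, 0.2]
width: 0.001
```

```bash
python3 snap.py 4 scene wrist
```

```text
6.125 [0.43405545 0.10794798 0.2083239 ] [[0.008, 0.997, 0.081], [0.003, 0.081, -0.997], [-1.0, 0.008, -0.002]] [-40.9   6.9  22.9 118.1  -3.3  55.1 -11.7] [0.55252838 1.09483559 0.40844085]
```

View pics/scene4.png

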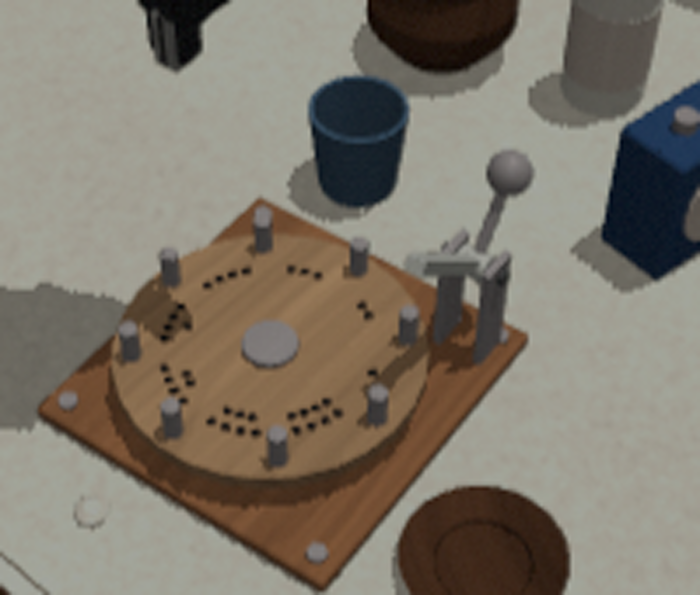

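View pics/wrist4.png

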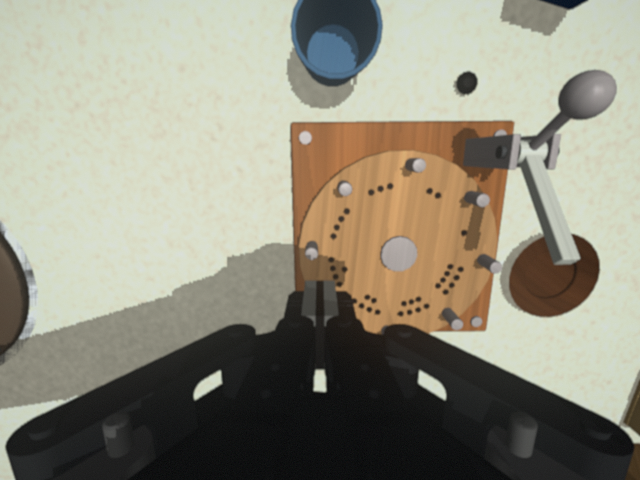

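Run:
```python
from h import *
w=load("wrist4")
o=np.array([.513,.086]);th=.087;R=np.array([[np.cos(th),-np.sin(th)],[np.sin(th),np.cos(th)]])
for p in [(312,249),(345,187),(415,165),(480,200),(494,266)]:
    q=onplane(w,*p,.066)[:2];l=R.T@(q-o);print(q,l,np.degrees(np.arctan2(l[1],l[0])))
print(onplane(w,398,254,.046))
for l in [(-.077,.032),(-.077,-.033)]: print(R@l+o)
```

```text
[0.42907491 0.09003624] [-0.08325696  0.01131325] 172.2618432846861
[0.45322049 0.14741977] [-0.05421664  0.06638173] 129.23990085221072
[0.51035022 0.17038265] [0.00469227 0.08429375] 86.81387617199277
[0.57134127 0.14549331] [0.06329001 0.05419901] 40.57541678633252
[0.59662907 0.0867082 ] [ 0.08337431 -0.00656103] -4.4995428476207096
[0.51267955 0.08560631 0.046     ]
[0.43351073 0.11118842]
[0.4391586  0.04643426]
```

Call:
{"name": "move_arm", "arguments": {"commands": [{"ax":0,"ay":0,"az":0,"tx":3,"ty":0,"tz":-0.5,"fingers":0},{"ax":0,"ay":0,"az":0,"tx":3,"ty":0,"tz":-0.1,"fingers":0},{"ax":0,"ay":0,"az":0,"tx":3,"ty":0,"tz":0,"fingers":0},{"ax":0,"ay":0,"az":0,"tx":2,"ty":0,"tz":0,"fingers":0},{"ax":0,"ay":0,"az":0,"tx":1,"ty":0,"tz":0,"fingers":0},{"ax":0,"ay":0,"az":0,"tx":0,"ty":0,"tz":0,"fingers":0}]}}

```text
time: 6.92
tcp_pos: [0.4442, 0.1186, 0.0854]
tcp_rot: [[0.015, 0.996, 0.083], [0.003, 0.083, -0.997], [-1.0, 0.015, -0.002]]
contact_force: [1.0, -1.0, 1.0]
width: -0.001
```

Call:
{"name": "move_arm", "arguments": {"commands": [{"ax":0,"ay":0,"az":0,"tx":0,"ty":-1.1,"tz":0.4,"fingers":0},{"ax":0,"ay":0,"az":-0.013,"tx":0,"ty":0,"tz":0,"fingers":0},{"ax":0,"ay":0,"az":0,"tx":1.7,"ty":0,"tz":0,"fingers":0},{"ax":0,"ay":0,"az":0,"tx":1.5,"ty":0,"tz":0,"fingers":0},{"ax":0,"ay":0,"az":0,"tx":0,"ty":0,"tz":0,"fingers":0}]}}

```text
time: 7.55
tcp_pos: [0.4353, 0.1145, 0.0552]
tcp_rot: [[0.006, 0.997, 0.083], [0.005, 0.083, -0.997], [-1.0, 0.006, -0.005]]
contact_force: [0.1, 1.3, -0.0]
width: -0.002
```

```bash
python3 snap.py 5 scene side
```

```text
7.6 [0.43565638 0.11454965 0.05566958] [[0.007, 0.997, 0.083], [0.005, 0.083, -0.997], [-1.0, 0.007, -0.005]] [-36.3  21.8  18.8 125.9 -12.9  33.5  -3.2] [ 0.0775503  -0.00123666  0.31690773]
```

View pics/scene5.png

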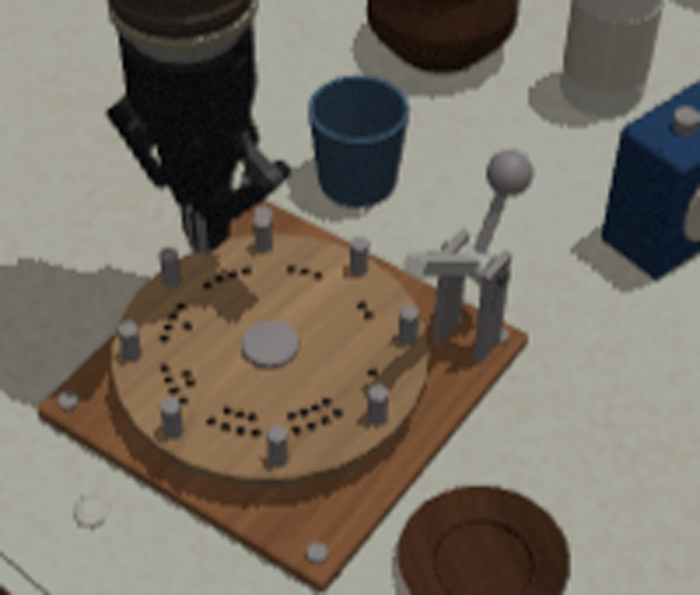

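View pics/side5.png

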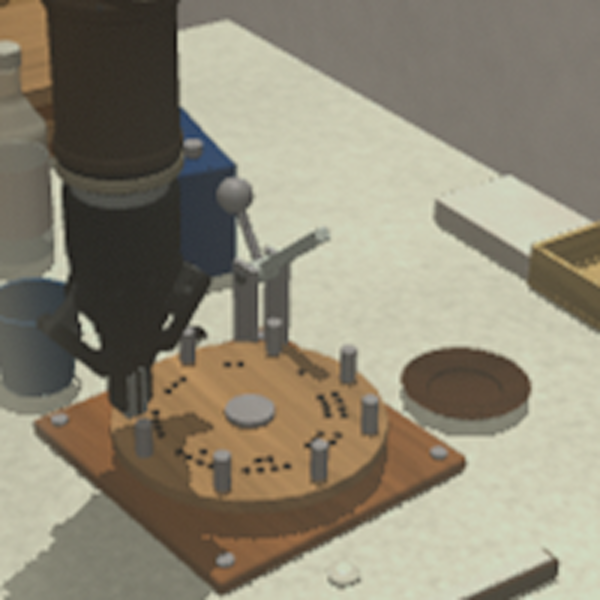

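Call:
{"name": "move_arm", "arguments": {"commands": [{"ax":0,"ay":0,"az":0,"tx":0,"ty":0,"tz":0.6,"fingers":0},{"ax":0,"ay":0,"az":0,"tx":0,"ty":0,"tz":0.6,"fingers":0},{"ax":0,"ay":0,"az":0,"tx":0,"ty":0,"tz":0.6,"fingers":0},{"ax":0,"ay":0,"az":0,"tx":0,"ty":0,"tz":0.6,"fingers":0},{"ax":0,"ay":0,"az":0,"tx":0,"ty":0,"tz":0.6,"fingers":0},{"ax":0,"ay":0,"az":0,"tx":0,"ty":0,"tz":0.6,"fingers":0},{"ax":0,"ay":0,"az":0,"tx":0,"ty":0,"tz":0.5,"fingers":0},{"ax":0,"ay":0,"az":0,"tx":0,"ty":0,"tz":0.4,"fingers":0},{"ax":0,"ay":0,"az":0,"tx":0,"ty":0,"tz":0,"fingers":0}]}}

```text
time: 8.78
tcp_pos: [0.4417, 0.067, 0.0572]
tcp_rot: [[0.011, 0.997, 0.083], [0.007, 0.083, -0.997], [-1.0, 0.012, -0.006]]
contact_force: [-0.3, 0.3, 0.4]
width: 0.003
```

```bash
python3 snap.py 6 scene side
```

```text
8.825 [0.44158227 0.06716646 0.05711863] [[0.011, 0.996, 0.083], [0.007, 0.083, -0.997], [-1.0, 0.011, -0.006]] [-30.5  21.3  19.1 126.6 -13.1  33.2   3.1] [ 0.38748112  0.30829094 -0.32876805]
```

View pics/scene6.png

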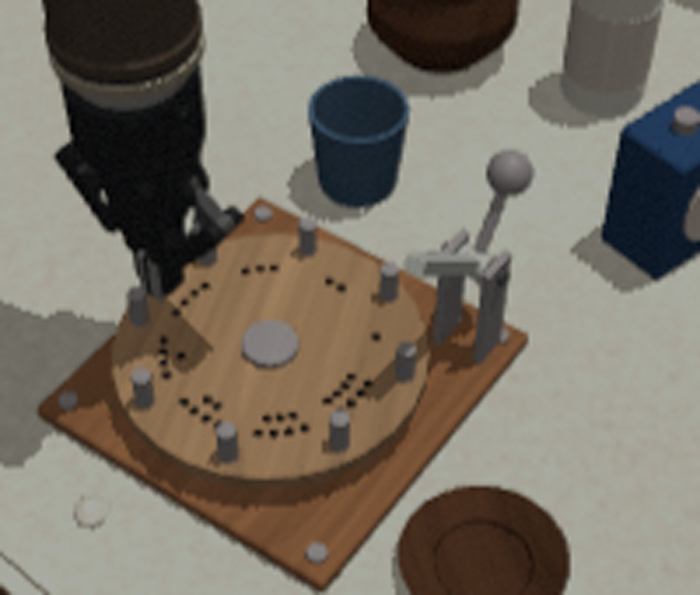

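```bash
cat > wang.py <<'E'
from h import *
import sys
s=load("scene0");o=np.array([.5135,.0863]);th=.085;R=np.array([[np.cos(th),-np.sin(th)],[np.sin(th),np.cos(th)]])
def f(ps):
    for p in ps:
        l=R.T@(onplane(s,225+p[0]/3.5-.5,155+p[1]/3.5-.5,.066)[:2]-o)
        a=np.degrees(np.arctan2(l[1],l[0]));print(round(a,1),round((a+22)%45-22,1),np.hypot(*l).round(4))
E
python3 - <<'E'
from wang import f
print("before");f([(378,392),(409,313),(360,244),(263,215),(170,255),(278,432),(170,405),(128,329)])
print("after");f([(405,348),(389,269),(307,224),(340,418),(227,429),(142,377),(138,292)])
E
```

```text
before
-4.4 -4.4 0.0844
40.0 -5.0 0.0849
84.7 -5.3 0.0849
129.7 -5.3 0.0901
174.9 -5.1 0.0837
-49.3 -4.3 0.0834
-95.2 -5.2 0.0843
-140.1 -5.1 0.0846
after
21.1 21.1 0.0841
65.9 20.9 0.0849
110.6 20.6 0.0847
-24.1 20.9 0.0846
-69.3 20.7 0.0838
-113.7 21.3 0.0847
-160.6 19.4 0.0842
```

Call:
{"name": "move_arm", "arguments": {"commands": [{"ax":0,"ay":0,"az":0,"tx":0,"ty":0,"tz":0.6,"fingers":0},{"ax":0,"ay":0,"az":0,"tx":0,"ty":0,"tz":0.6,"fingers":0},{"ax":0,"ay":0,"az":0,"tx":0,"ty":0,"tz":0.5,"fingers":0},{"ax":0,"ay":0,"az":0,"tx":0,"ty":0,"tz":0.3,"fingers":0},{"ax":0,"ay":0,"az":0,"tx":0,"ty":0,"tz":0,"fingers":0}]}}

```text
time: 9.5
tcp_pos: [0.4445, 0.0471, 0.0574]
tcp_rot: [[0.013, 0.996, 0.084], [0.008, 0.084, -0.996], [-1.0, 0.014, -0.007]]
contact_force: [-0.2, 0.9, -0.6]
width: 0.003
```

```bash
python3 snap.py 7 scene side
```

```text
9.55 [0.44434958 0.04712041 0.05731761] [[0.013, 0.996, 0.085], [0.008, 0.084, -0.996], [-1.0, 0.014, -0.007]] [-27.9  21.2  19.2 126.6 -13.2  33.1   5.9] [1.11064607 1.01276483 0.1056266 ]
```

View pics/scene7.png

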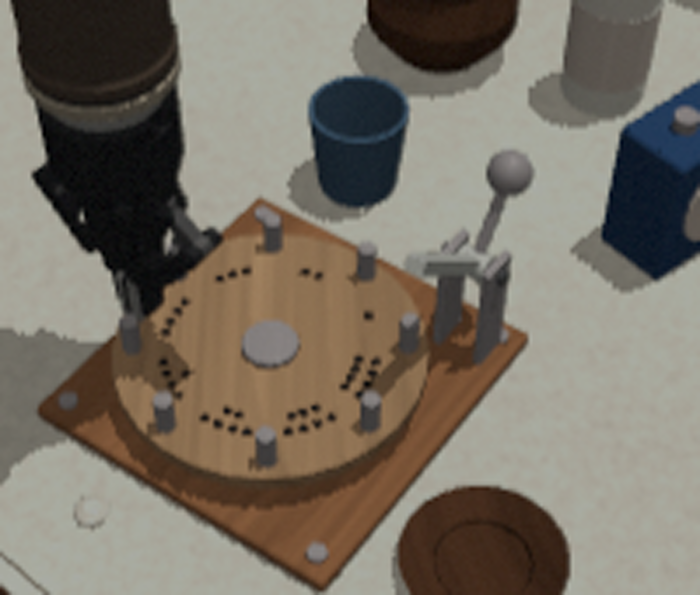

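Run:
```python
from wang import f
f([(409,320),(367,249),(272,217),(371,398),(265,434),(164,399),(130,322)])
```

```text
36.2 -8.8 0.0845
80.6 -9.4 0.0847
126.0 -9.0 0.0881
-8.5 -8.5 0.0843
-54.3 -9.3 0.0845
-99.1 -9.1 0.0836
-143.8 -8.8 0.0836
```

Call:
{"name": "move_arm", "arguments": {"commands": [{"ax":0,"ay":0,"az":0,"tx":0,"ty":0,"tz":-0.7,"fingers":0},{"ax":0,"ay":0,"az":0,"tx":-2,"ty":0,"tz":-0.2,"fingers":0},{"ax":0,"ay":0,"az":-0.012,"tx":-4,"ty":0,"tz":0,"fingers":0},{"ax":0,"ay":0,"az":0,"tx":-4,"ty":0,"tz":0,"fingers":0},{"ax":0,"ay":0,"az":0,"tx":-4,"ty":0,"tz":0,"fingers":0},{"ax":0,"ay":0,"az":0,"tx":-1.5,"ty":1,"tz":-1,"fingers":0},{"ax":0,"ay":0,"az":0,"tx":0,"ty":0,"tz":0,"fingers":0}]}}

```text
time: 10.48
tcp_pos: [0.4479, 0.0674, 0.215]
tcp_rot: [[-0.009, 0.996, 0.085], [0.004, 0.085, -0.996], [-1.0, -0.008, -0.004]]
contact_force: [-0.6, 0.4, 0.2]
width: -0.003
```

```bash
python3 snap.py 8 scene side
```

```text
10.525 [0.44713486 0.06665176 0.21427895] [[-0.01, 0.996, 0.085], [0.003, 0.085, -0.996], [-1.0, -0.01, -0.004]] [-35.5   7.7  23.5 116.4  -4.   57.1  -5.1] [ 0.64974253 -0.82326314 -0.14365248]
```

View pics/scene8.png

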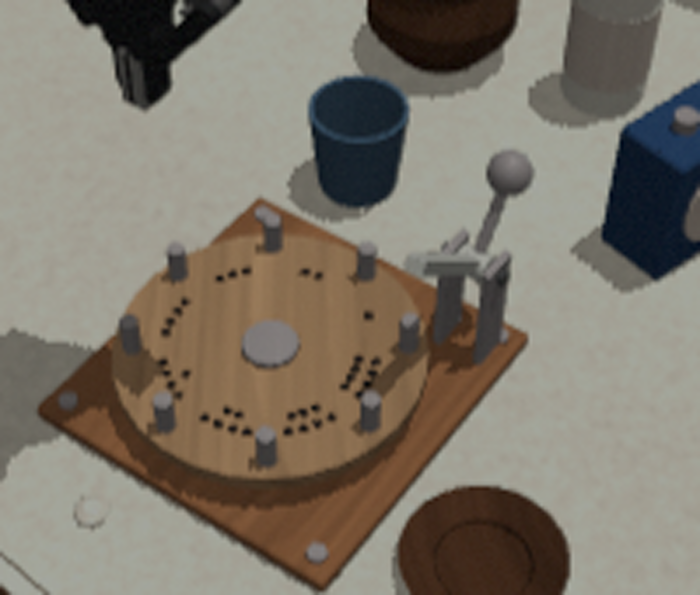

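Call:
{"name": "move_arm", "arguments": {"commands": [{"ax":0,"ay":0,"az":0,"tx":0,"ty":2.5,"tz":-4.6,"fingers":0},{"ax":0,"ay":0,"az":0.009,"tx":0,"ty":2.5,"tz":-4.6,"fingers":0},{"ax":0,"ay":0,"az":0,"tx":0,"ty":2.5,"tz":-4.6,"fingers":0},{"ax":0,"ay":0,"az":0,"tx":0,"ty":3.5,"tz":-4.6,"fingers":0},{"ax":0,"ay":0,"az":0,"tx":0,"ty":4,"tz":0,"fingers":0},{"ax":0,"ay":0,"az":0,"tx":0,"ty":0,"tz":0,"fingers":0}]}}

```text
time: 11.32
tcp_pos: [0.5792, 0.2623, 0.2023]
tcp_rot: [[-0.016, 0.997, 0.079], [-0.005, 0.079, -0.997], [-1.0, -0.016, 0.004]]
contact_force: [0.1, 0.6, -0.6]
width: -0.001
```

```bash
python3 - <<'E'
from h import *
s=load("scene8");print(onplane(s,225+510/3.5-.5,155+172/3.5-.5,.135))
E
python3 snap.py 9 scene wrist
```

```text
[0.58545683 0.22329839 0.135     ]
11.375 [0.57734108 0.2631224  0.20216913] [[-0.018, 0.997, 0.081], [-0.004, 0.08, -0.997], [-1.0, -0.018, 0.003]] [-41.9  27.1  18.8  92.1  -9.6  63.5 -16. ] [-2.07404335  1.17487059 -0.91659515]
```

View pics/wrist9.png

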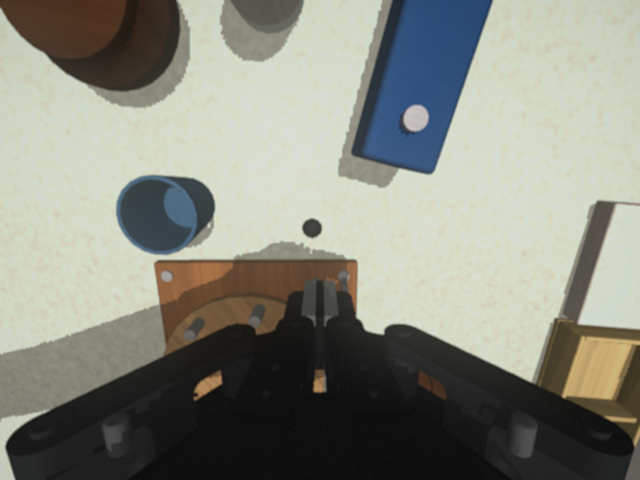

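Call:
{"name": "move_arm", "arguments": {"commands": [{"ax":0,"ay":0,"az":0.018,"tx":0,"ty":0.5,"tz":0,"fingers":0},{"ax":0,"ay":0,"az":0,"tx":2.5,"ty":0,"tz":0,"fingers":0},{"ax":0,"ay":0,"az":0,"tx":2.5,"ty":0,"tz":0,"fingers":0},{"ax":0,"ay":0,"az":0,"tx":2,"ty":0,"tz":0,"fingers":0},{"ax":0,"ay":0,"az":0,"tx":0,"ty":0,"tz":0,"fingers":0}]}}

```text
time: 12.05
tcp_pos: [0.5789, 0.2611, 0.1323]
tcp_rot: [[0.003, 0.997, 0.079], [-0.001, 0.079, -0.997], [-1.0, 0.003, 0.001]]
contact_force: [-1.0, 0.4, 0.1]
width: -0.002
```

```bash
python3 snap.py 10 scene side
```

```text
12.1 [0.5796348  0.26136161 0.1334559 ] [[0.005, 0.997, 0.079], [0.0, 0.079, -0.997], [-1.0, 0.005, 0.0]] [-41.3  30.4  17.8  96.8 -10.9  54.2 -14.9] [-0.24249826 -0.24953913  1.23393776]
```

View pics/side10.png

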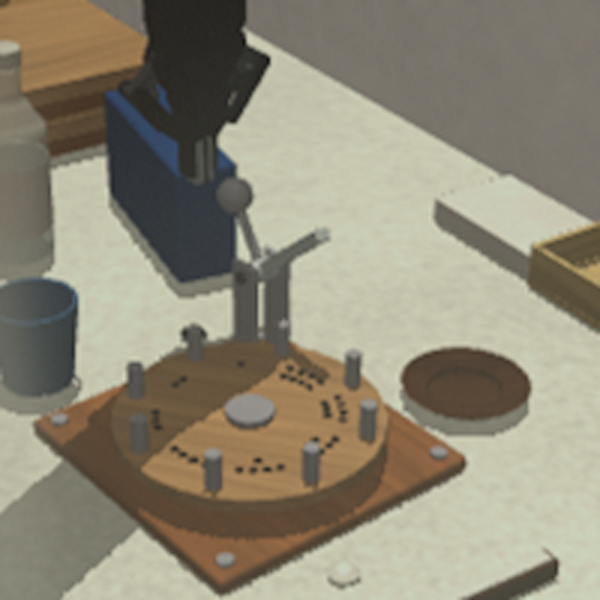

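View pics/scene10.png

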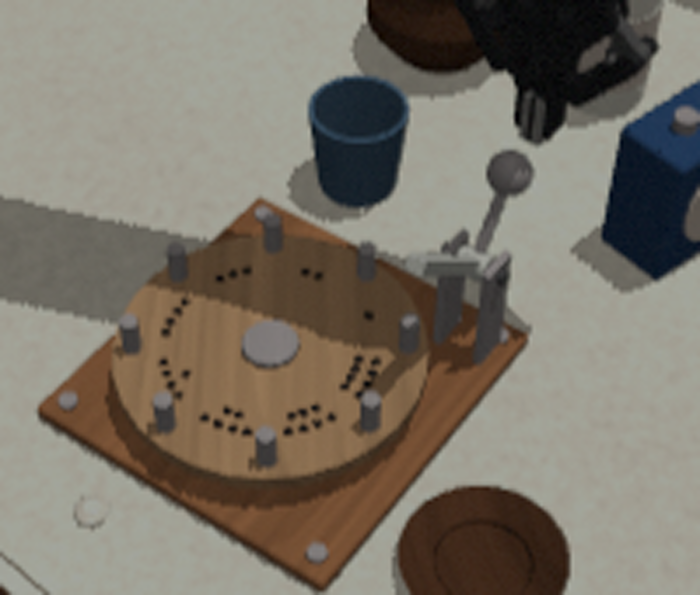

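Call:
{"name": "move_arm", "arguments": {"commands": [{"ax":0,"ay":0,"az":0,"tx":0.2,"ty":0.5,"tz":0.3,"fingers":0},{"ax":0,"ay":0,"az":0,"tx":0,"ty":0,"tz":0.6,"fingers":0},{"ax":0,"ay":0,"az":0,"tx":0,"ty":0,"tz":0.6,"fingers":0},{"ax":0,"ay":0,"az":0,"tx":0,"ty":0,"tz":0.6,"fingers":0},{"ax":0,"ay":0,"az":0,"tx":0,"ty":0,"tz":0.6,"fingers":0},{"ax":0,"ay":0,"az":0,"tx":0,"ty":0,"tz":0.6,"fingers":0},{"ax":0,"ay":0,"az":0,"tx":0,"ty":0,"tz":0.5,"fingers":0},{"ax":0,"ay":0,"az":0,"tx":0,"ty":0,"tz":0.3,"fingers":0},{"ax":0,"ay":0,"az":0,"tx":0,"ty":0,"tz":0,"fingers":0}]}}

```text
time: 13.28
tcp_pos: [0.5906, 0.2294, 0.1409]
tcp_rot: [[0.015, 0.996, 0.084], [0.019, 0.084, -0.996], [-1.0, 0.016, -0.018]]
contact_force: [-0.1, -0.4, 0.3]
width: -0.005
```

```bash
python3 snap.py 11 scene side
```

```text
13.325 [0.59054158 0.2295315  0.14078869] [[0.015, 0.996, 0.084], [0.019, 0.084, -0.996], [-1.0, 0.016, -0.018]] [-37.9  29.2  17.7  97.7 -11.5  53.6 -10.8] [-0.80502041 -0.01732859  0.13165752]
```

View pics/side11.png

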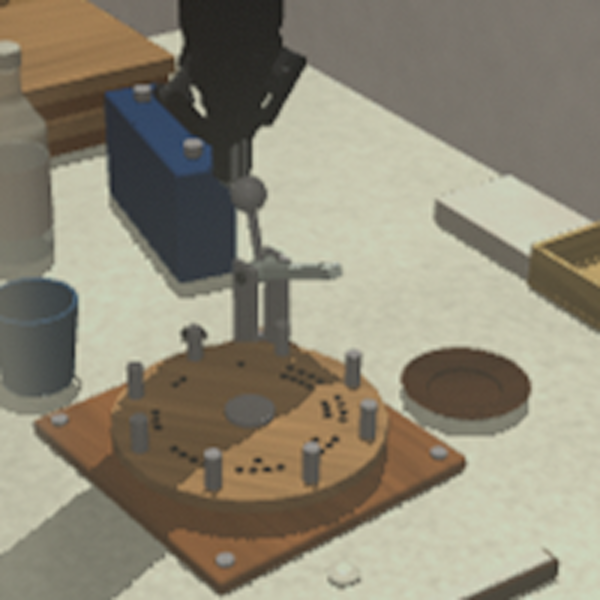

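View pics/scene11.png

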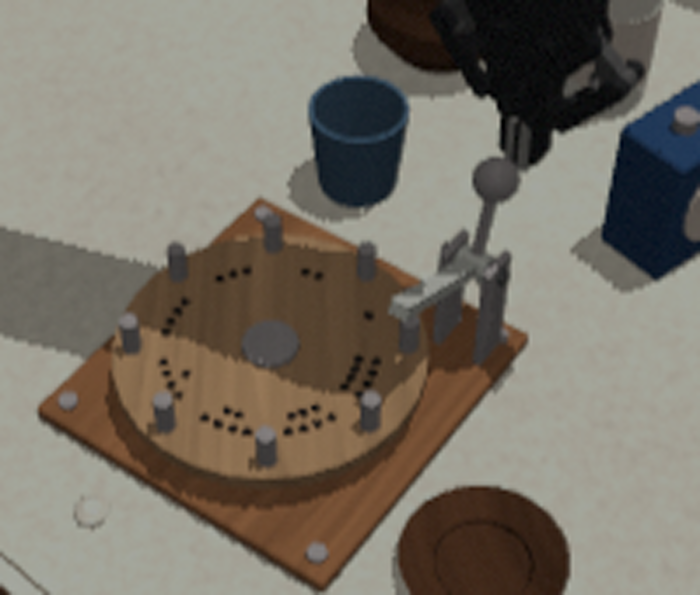

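Call:
{"name": "move_arm", "arguments": {"commands": [{"ax":0,"ay":0,"az":0,"tx":0.7,"ty":-0.3,"tz":0,"fingers":0},{"ax":0,"ay":0,"az":0,"tx":0.2,"ty":0,"tz":0.6,"fingers":0},{"ax":0,"ay":0,"az":0,"tx":0.2,"ty":0,"tz":0.6,"fingers":0},{"ax":0,"ay":0,"az":0,"tx":0.1,"ty":0,"tz":0.5,"fingers":0},{"ax":0,"ay":0,"az":0,"tx":0,"ty":0,"tz":0,"fingers":0}]}}

```text
time: 14.0
tcp_pos: [0.5886, 0.2104, 0.1264]
tcp_rot: [[0.013, 0.996, 0.084], [0.017, 0.084, -0.996], [-1.0, 0.014, -0.016]]
contact_force: [0.8, -0.3, 0.3]
width: -0.002
```

```bash
python3 snap.py 12 scene side
```

```text
14.05 [0.58852641 0.21081577 0.12642532] [[0.013, 0.996, 0.084], [0.017, 0.084, -0.996], [-1.0, 0.014, -0.016]] [-36.4  29.5  17.5  99.5 -11.7  51.7  -9. ] [ 0.04434131 -0.33022348  0.50199852]
```

View pics/side12.png

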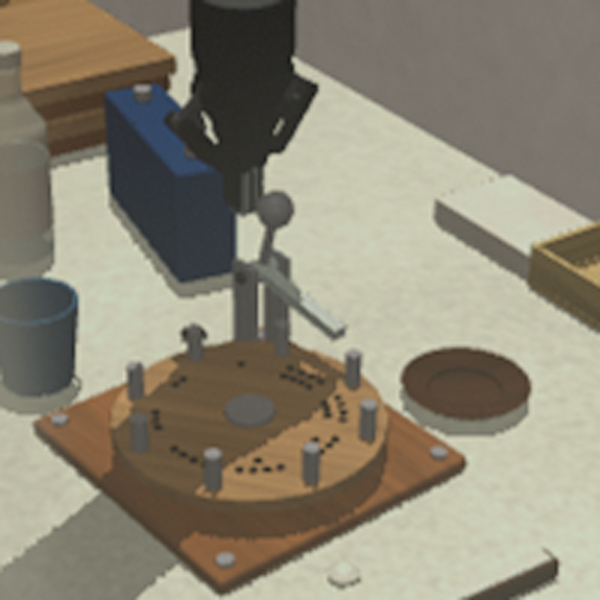

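View pics/scene12.png

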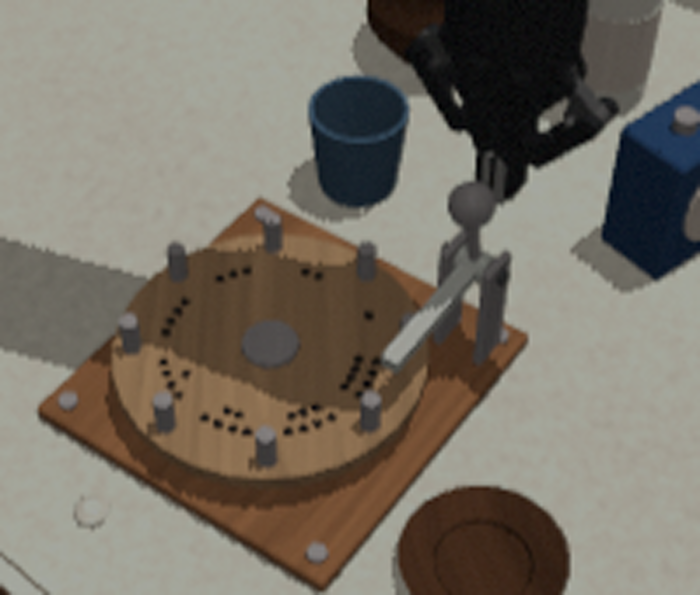

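Call:
{"name": "move_arm", "arguments": {"commands": [{"ax":0,"ay":0,"az":0,"tx":0,"ty":0,"tz":0,"fingers":0},{"ax":0,"ay":0,"az":0,"tx":0,"ty":0,"tz":0,"fingers":0}]}}

```text
time: 14.35
tcp_pos: [0.5885, 0.2118, 0.1267]
tcp_rot: [[0.013, 0.996, 0.085], [0.018, 0.085, -0.996], [-1.0, 0.015, -0.017]]
contact_force: [0.2, 0.2, -0.0]
width: -0.0
```

```bash
python3 snap.py 13 scene side
```

```text
14.4 [0.58852056 0.2117865  0.12668966] [[0.013, 0.996, 0.085], [0.018, 0.085, -0.996], [-1.0, 0.015, -0.017]] [-36.5  29.5  17.5  99.4 -11.8  51.7  -9. ] [-0.04480616  0.35934952  0.28279336]
```

View pics/side13.png

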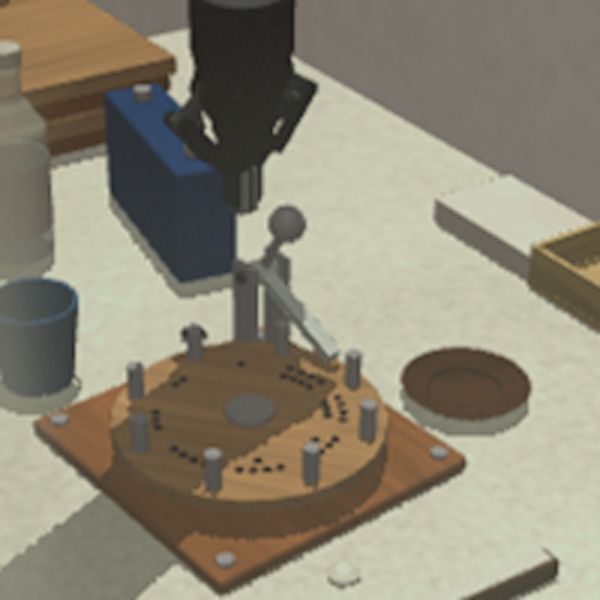

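Pawl has fallen. In the side picture the knob is at crop (287,222), the same as at the start. Next I back away and raise the arm for a check.

Call:
{"name": "move_arm", "arguments": {"commands": [{"ax":0,"ay":0,"az":0,"tx":0,"ty":0,"tz":-1.0,"fingers":0},{"ax":0,"ay":0,"az":0,"tx":-3,"ty":0,"tz":-0.5,"fingers":0},{"ax":0,"ay":0,"az":0,"tx":-4,"ty":0,"tz":0,"fingers":0},{"ax":0,"ay":0,"az":0,"tx":-4,"ty":0,"tz":0,"fingers":0},{"ax":0,"ay":0,"az":0,"tx":0,"ty":0,"tz":0,"fingers":0},{"ax":0,"ay":0,"az":0,"tx":0,"ty":0,"tz":0,"fingers":0}]}}

```text
time: 15.2
tcp_pos: [0.5841, 0.23, 0.239]
tcp_rot: [[0.011, 0.996, 0.089], [0.019, 0.089, -0.996], [-1.0, 0.013, -0.018]]
contact_force: [-0.1, -0.7, -0.6]
width: -0.001
```

```bash
python3 snap.py 14 scene side
```

```text
15.25 [0.58438477 0.22996535 0.23912624] [[0.011, 0.996, 0.089], [0.019, 0.089, -0.996], [-1.0, 0.013, -0.018]] [-39.4  23.4  19.2  92.4  -9.1  64.7 -12.8] [-0.12403658  0.62544117  0.27941825]
```

View pics/scene14.png

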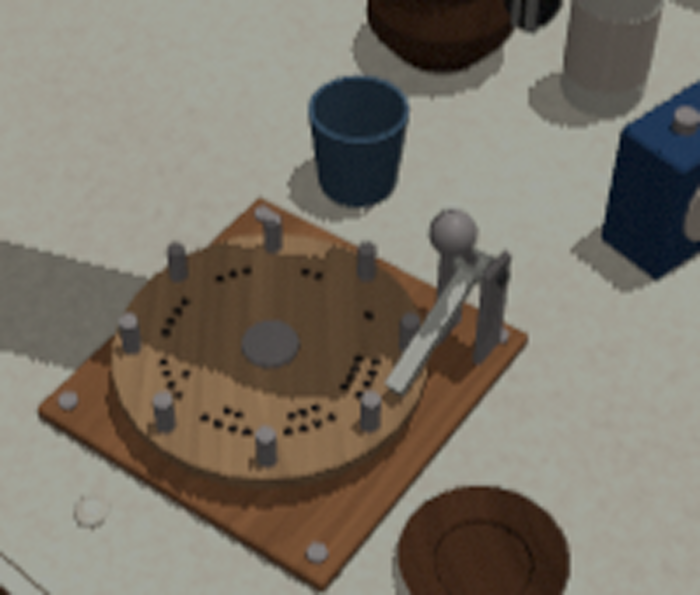

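View pics/side14.png

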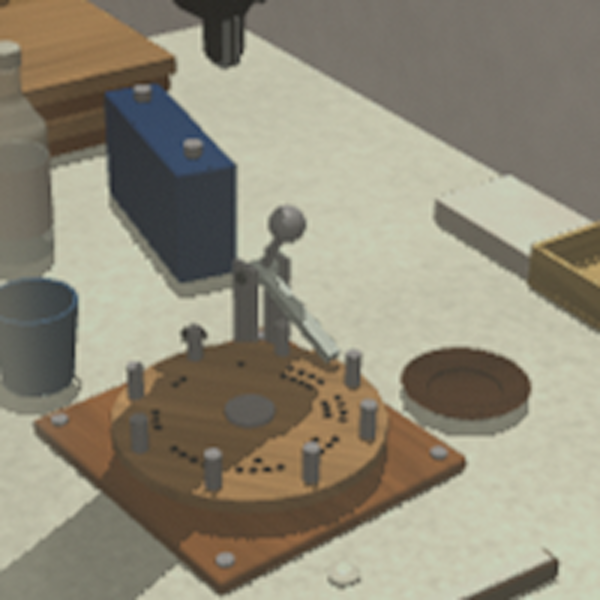

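```bash
python3 - <<'E'
from h import *
from wang import f
a,b=load("side1"),load("side14")
t=a["pixels"][205:235,313:340];r=cv2.matchTemplate(b["pixels"][195:245,303:350],t,cv2.TM_CCOEFF_NORMED);print(cv2.minMaxLoc(r),"expect (10,10)")
f([(409,320),(371,398),(265,434),(164,399)])
E
python3 -c "
from plant import bot
bot.close_job()"
```

```text
(-0.3573646545410156, 0.9768016338348389, (1, 2), (10, 10)) expect (10,10)
36.2 -8.8 0.0845
-8.5 -8.5 0.0843
-54.3 -9.3 0.0845
-99.1 -9.1 0.0836
the job is handed in; nothing more can be done
```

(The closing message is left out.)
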